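# Point out the blank to plane, then push it to the planing stop

## Robot

A 7-joint arm with a two-finger parallel gripper is mounted at the origin on a cart in front of the work surface, level with it; the furniture and walls round the work are solid. World frame = base frame: x ahead of the robot, y to its left, z up, the work surface at z = 0. Lengths are in m, angles in rad, forces in N, time in s.
With the tool pointing down it reaches from about 0.425 to 0.875 m from the base axis. Payload 8.4 kg.
Tool frame: the origin (TCP) lies between the finger pads, 19 mm behind the fingertips; this is the grasp point; z points along the fingers, y is the line along which they close (so a half turn about z gives the same grasp; the last joint's range is limited). The gripper opens to 87 mm and grips with 3 to 60 N. Pads are 19 mm wide; open, the fingers measure 117 mm over their backs; the gripper's body (75 mm by 190 mm) begins 51 mm behind the grasp point.
Start: joints at [-1.32, 0.333, 0.04, 1.465, -0.013, 1.343, -0.059], TCP at [0.223, 0.611, 0.241] pointing down, gripper open.
Joint ranges: [-2.58, 2.58], [-0.38, 2.09], [-1.3, 1.39], [0.25, 2.4], [-1.5, 4.64], [0.08, 2.09], [-2.65, 2.65]. Speed limits (rad/s): [2.22, 2.22, 2.79, 2.79, 3.14, 3.14, 3.14].

## Interface

Orientations are given as a rotation vector (axis times angle).
In Python, from workcell import bot gives the robot as it stands.
- The arm moves only by the tool play_rows, never from a script. Its argument "series" is a list of rows, each a list of 6 numbers: the shift along the tool's x, y, z in mm, then the turn, a rotation vector about the tool's x, y, z in degrees. A call has 1 to 12 rows; each row shifts and turns the commanded pose from where the row before left it, along the tool's axes as they then stand; what a row does not reach is not made up. A row lasts 1/10 s, in which the tool goes at most 50 mm and 8.59 degrees, less where a joint would pass 70% of its speed; a pose out of reach is approached as far as the arm can. A call with a gripper value outside its range is refused whole. "grip" is the finger opening in mm, from 0 to 87, set as the call begins (left out, the last holds). The fingers move at their own pace and stop on an object; "grip_force" is the grip in N (left out, the last holds). Time passes only in rows, so rows that do not move let the fingers close. It gives the time, the measured TCP pose, the force, the opening and the grip force at its end, in the units of the state.
- bot.observe(): the state, without advancing time (a new reading comes with each control period).
- bot.snapshot(name): name is "scene" or "top" or "wrist"; returns a dict with "img" (420x560x3 uint8, blue, green, red), "camera_matrix" (3x3 intrinsics, pixels), "k1" (the pictures are not rectified: a ray, as slopes to the right and down, at radius r is drawn at 1 + k1 r^2 times it, then the intrinsics apply), "R" (3x3) and "t" (3): a world point X has camera coordinates R X + t. Camera axes: x right, y down, z forward; pixel columns grow to the right and rows downward; lengths in m; the calibration is good to about 2 mm. A picture is of the moment at which its call begins. There is no depth.
- bot.close_job(): hands the job in; it is judged then, once.
The state is a dict: "clock": time; "qpos": joint angles; "dq": joint speeds; "joint_efforts": joint torques, N m; "position": TCP position; "tool_rot": TCP orientation; "ft_force": force on the tool from outside, world axes, zero at the start; "ft_torque": the same for the moment, N m; "gripper_width": finger opening in m; "gripper_force": force on a finger pad.
Only numpy, scipy, OpenCV 4.12 (cv2) and the standard library are available. Lean on these libraries where they do the work, as an engineer would, in place of code of your own. Each camera call takes 0.05 s, during which the arm holds its last target. There are 200 camera calls.

## Task

Show your workmate which blank is planed next: hold the fingertips two or three centimetres above the middle of the longest of the three wooden blanks, without touching it, and stay there for about two seconds; do not point at the other two. Then push that blank along the bench with the fingers, without gripping or lifting it, until its far end sits flush against the planing stop, and take the hand away. Leave the other blanks and the tools where they lie.

Things in the scene. Friction and masses are not known exactly. Their poses are not given: they have to be found in the camera images.
- long_blank: The longest of three loose rectangular wooden blanks that lie side by side on the bench, pale pine, 60 x 140 x 35 mm (x, y, z), 0.2 to 0.35 kg. Origin: centre of its underside; z up, y along its length, its +y end faces the planing stop (30 to 50 mm away at the start), its -y end faces the robot. Which of the three places it has varies; neighbouring blanks lie about 130 mm apart, centre to centre.
- blank_top (a point): Middle of the long blank's top face, 35 mm above the bench; axes as the blank.
- blank_end (a point): Centre of the long blank's far (+y) end face, the one that must meet the stop, 17.5 mm above the bench; axes as the blank.
- planing_stop: Wooden batten screwed to the bench across the far side of the work, 32 x 420 x 18 mm (x, y, z), does not move. Origin: centre of its underside; y along its length, x square to it and away from the robot.
- stop_face (a point): Centre of the front face (towards the robot, -x) of the planing stop, 9 mm above the bench; axes as the stop. The face is the plane x = 0 of this frame.
- wide_blank: Shorter loose blank, pale maple, 65 x 100 x 22 mm, length along y; origin at the centre of its underside. Leave it alone.
- wide_top (a point): Middle of the wide blank's top, 22 mm above the bench.
- narrow_blank: Shorter loose blank, walnut, 40 x 110 x 30 mm, length along y; origin at the centre of its underside. Leave it alone.
- narrow_top (a point): Middle of the narrow blank's top, 30 mm above the bench.
- marking_gauge: Loose wooden marking gauge, 60 x 220 x 73 mm, beam along y; origin at the centre of its underside. Lies to the left of the blanks. Leave it alone.
- block_plane: Loose steel block plane, 48 x 177 x 52 mm, length along y; origin at the centre of its underside. Lies to the left of the blanks. Leave it alone.
- sanding_block: Loose sanding block, 62 x 115 x 37 mm, length along y; origin at the centre of its underside. Lies to the right of the blanks. Leave it alone.
- tape_measure: Loose tape measure standing on its edge, 34 x 76 x 60 mm; origin at the centre of its underside. Lies to the right of the blanks. Leave it alone.

How it is judged:
On the way:
1. the hand points at the long blank, not yet moved and not touched: TCP within 25 mm sideways of the middle of its top and less than 80 mm above it, for 1.5 s (horizontal distance between the grasp point and blank_top below 0.025 m and z of the grasp point in the frame of blank_top between 0.015 and 0.08 m and contact force between each of the arm, the fingers and long_blank below 0.05 N and distance of long_blank from where it was at the start of the episode below 0.005 m), for 1.5 s.
At the end, for the whole second after the job is handed in: The long blank lies flat on the bench and at rest, the centre of its far end within 5 mm of the planing stop's front face and within 190 mm of the stop's middle, its length square to the stop within 0.07 rad; the other blanks and the tools are within 12 mm of where they were (x of blank_end in the frame of stop_face between -0.005 and 0.004 m and y of blank_end in the frame of stop_face between -0.19 and 0.19 m and angle between the y axis of long_blank and the x axis of planing_stop, either way round below 0.07 rad and height (world z) of long_blank below 0.006 m and angle between long_blank's own z axis and vertical below 0.05 rad and linear speed of long_blank below 0.01 m/s and distance of each of wide_blank, narrow_blank, marking_gauge, block_plane, sanding_block, tape_measure from where it was at the start of the episode below 0.012 m); the robot touches nothing.
It fails at once if the long blank is lifted (over 12 mm) or tipped (height (world z) of long_blank above 0.012 m or angle between long_blank's own z axis and vertical above 0.2 rad).
It fails at once if the long blank is gripped: TCP between its sides and ends, less than 12 mm above its top or lower (z of the grasp point in the frame of blank_top below 0.012 m and x of the grasp point in the frame of blank_top between -0.028 and 0.028 m and y of the grasp point in the frame of blank_top between -0.065 and 0.065 m).
It fails at once if the hand points at the wide blank (TCP within 25 mm sideways of its middle and less than 50 mm above its top) (horizontal distance between the grasp point and wide_top below 0.025 m and z of the grasp point in the frame of wide_top below 0.05 m).
It fails at once if the hand points at the narrow blank (TCP within 25 mm sideways of its middle and less than 50 mm above its top) (horizontal distance between the grasp point and narrow_top below 0.025 m and z of the grasp point in the frame of narrow_top below 0.05 m).
It fails at once if another blank or a tool is disturbed (moved over 12 mm) (distance of any of wide_blank, narrow_blank, marking_gauge, block_plane, sanding_block, tape_measure from where it was at the start of the episode above 0.012 m).
It also fails if it takes over 42 s, if anything falls off the work surface, if the arm or the gripper's body presses on something with over 40 N, if the wrist force passes 120 N, or if a joint passes its speed limit or range.

## Working session

There is one attempt and no reset: what is moved stays moved. The work goes in short steps, Python scripts to look and compute and a tool call to move; the robot and the scene stay as the last step left them, time stands still between calls to the robot, and variables do not carry over. Pictures are saved under pics/ and viewed, at most 10 in all, crops included, and the job is handed in when it is done.

Besides the shell and the picture viewer there is one more tool, called after "Emit:" as name(argument=value, ...), one argument or row to a line, values as JSON. play_rows: Moves the arm, as the interface text tells. Its arguments: {"type":"object","properties":{"series":{"type":"array","items":{"type":"array","items":{"type":"number"}}},"grip":{"type":"number"},"grip_force":{"type":"number"}},"required":["series"]}

```bash
mkdir -p pics
cat > h.py <<'E'
import numpy as np, cv2, pickle
from workcell import bot
def ray(s,uv,z):
    K=np.array(s["camera_matrix"]);R=np.array(s["R"]);t=np.array(s["t"])
    d=cv2.undistortPoints(np.array(uv,float).reshape(-1,1,2),K,np.array([s["k1"],0,0,0,0],float)).reshape(-1,2)
    o=-R.T@t; D=np.c_[d,np.ones(len(d))]@R
    return o+D*((z-o[2])/D[:,2])[:,None]
def proj(s,X):
    X=np.array(X,float).reshape(-1,3)
    return cv2.projectPoints(X,cv2.Rodrigues(np.array(s["R"]))[0],np.array(s["t"]),np.array(s["camera_matrix"]),np.array([s["k1"],0,0,0,0],float))[0].reshape(-1,2)
def snap(n,f):
    s=bot.snapshot(n); cv2.imwrite(f"pics/{f}.png",s["img"]); pickle.dump(s,open(f"{f}.pkl","wb")); return s
E
python3 - <<'E'
from h import *
for n in("top","scene"):
    s=snap(n,n+"0"); print(n,s["k1"],-np.array(s["R"]).T@s["t"])
o=bot.observe(); print(o)
E
```

```text
top -0.09193718014314545 [ 3.86155516e-01 -7.66356278e-05  1.55013098e+00]
scene -0.15560730173680565 [-0.63050736 -0.67519706  0.75458077]
{'clock': 0.1, 'qpos': array([-1.32020853,  0.3338186 ,  0.03987884,  1.4661908 , -0.01335386,
        1.3433163 , -0.05849692]), 'dq': array([ 0.00053476, -0.00276141, -0.00016675, -0.00256759, -0.00145372,
       -0.00036561, -0.00011507]), 'joint_efforts': array([ 6.05691646e-03, -6.57819271e+01,  1.34144917e+00, -4.04698634e+01,
       -5.94823225e-02,  4.10456909e-02,  4.32952208e-05]), 'position': array([0.22265599, 0.61024245, 0.24045839]), 'tool_rot': array([-5.46640295e-01, -3.09355373e+00,  2.29928176e-03]), 'ft_force': array([ 0.21055638, -0.45670193, -0.01014249]), 'ft_torque': array([-0.01823212,  0.02639211, -0.02125565]), 'gripper_force': 0.0, 'gripper_width': 0.08677510462386777}
```

View pics/top0.png

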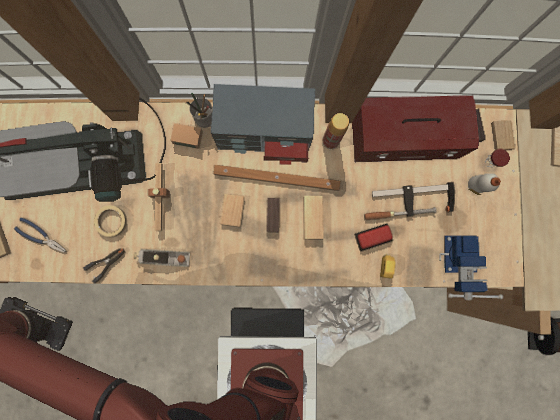

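The top view shows the stop from about (215,171) to (342,185). The pale long blank is on the right near (314,218), the walnut one at (273,215) and the maple one at (232,210). I'll enlarge that area.

Run:
```python
import cv2
i=cv2.imread("pics/top0.png")[155:255,210:350]
cv2.imwrite("pics/c0.png",cv2.resize(i,None,fx=5.6,fy=5.6,interpolation=cv2.INTER_CUBIC))
```

```text
(no output)
```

View pics/c0.png

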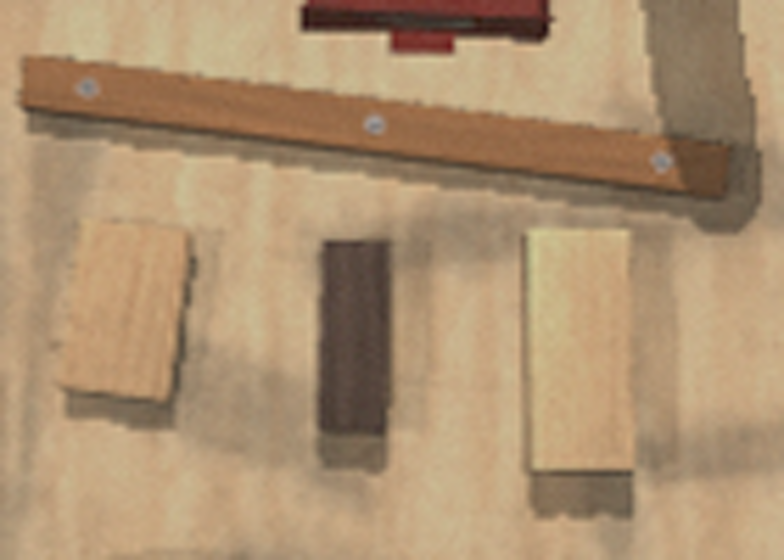

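View pics/scene0.png

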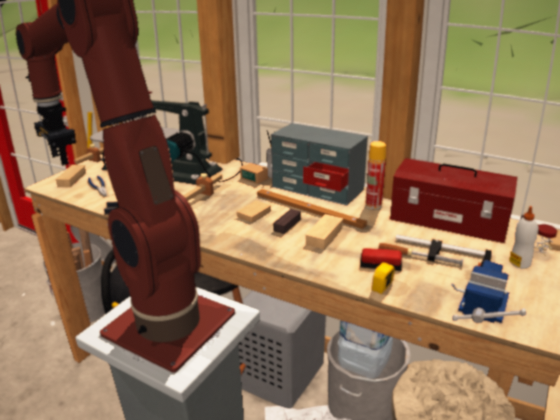

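In the crop the long blank's top has corners (528,229), (630,229), (632,470) and (530,470). The stop's front top edge runs from (22,108) to (727,196), so the blank isn't square to the stop and has to be turned about 7 degrees.

```bash
cat >> h.py <<'E'
def crop(p,o=(210,155),f=5.6): return (np.array(p,float)+.5)/f-.5+np.array(o)
E
python3 - <<'E'
from h import *
s=pickle.load(open("top0.pkl","rb"))
np.set_printoptions(precision=4,suppress=True)
b=ray(s,crop([(528,229),(630,229),(632,470),(530,470)]),.035)
print(b,b.mean(0),np.linalg.norm(b-np.roll(b,-1,0),axis=1))
st=ray(s,crop([(22,108),(727,196),(728,143),(24,57)]),.018); print(st,np.linalg.norm(st-np.roll(st,-1,0),axis=1))
d=st[1]-st[0]; print("stop ang",np.degrees(np.arctan2(d[0],-d[1])))
ax=(b[0]+b[1]-b[2]-b[3])/2; print("blank ang",np.degrees(np.arctan2(ax[1],ax[0])))
w=ray(s,crop([(82,220),(190,230),(170,401),(63,386)]),.022);print("wide",w.mean(0))
n=ray(s,crop([(320,240),(391,240),(386,435),(319,435)]),.03);print("narrow",n.mean(0),n)
# tool axes
R=cv2.Rodrigues(bot.observe()["tool_rot"])[0];print(R)
# right-side obstacles (sanding block, tape) in top
print(ray(s,[(357,238),(390,226),(393,238),(383,256),(395,256),(383,277)],.03))
E
```

```text
[[ 0.6077 -0.114   0.035 ]
 [ 0.6085 -0.1731  0.035 ]
 [ 0.4692 -0.1743  0.035 ]
 [ 0.4686 -0.1158  0.035 ]] [ 0.5385 -0.1443  0.035 ] [0.0591 0.1393 0.0585 0.1392]
[[ 0.6782  0.1818  0.018 ]
 [ 0.6313 -0.2321  0.018 ]
 [ 0.6628 -0.2328  0.018 ]
 [ 0.7087  0.1815  0.018 ]] [0.4165 0.0315 0.4168 0.0305]
stop ang -6.467782357184002
blank ang 0.6082569374197044
wide [0.5599 0.1179 0.022 ]
narrow [ 0.5443 -0.0143  0.03  ] [[ 0.6005  0.006   0.03  ]
 [ 0.601  -0.0351  0.03  ]
 [ 0.488  -0.0333  0.03  ]
 [ 0.4875  0.0052  0.03  ]]
[[-0.9394  0.3427 -0.0004]
 [ 0.3427  0.9394 -0.0014]
 [-0.0001 -0.0015 -1.    ]]
[[ 0.4723 -0.2867  0.03  ]
 [ 0.5123 -0.395   0.03  ]
 [ 0.4735 -0.4043  0.03  ]
 [ 0.4151 -0.3709  0.03  ]
 [ 0.4154 -0.4101  0.03  ]
 [ 0.3478 -0.3703  0.03  ]]
```

Emit:
play_rows(
  series=[
    [0,-30,0,0,0,-5],
    [0,-40,0,0,0,-5],
    [0,-40,0,0,0,-5],
    [0,-40,0,0,0,-5.5],
    [-24,-42,0,0,0,0],
    [-24,-42,0,0,0,0],
    [-24,-42,0,0,0,0],
    [-24,-42,0,0,0,0],
    [-24,-42,0,0,0,0],
    [-24,-42,0,0,0,0],
    [-24,-42,0,0,0,0],
    [-24,-42,0,0,0,0],
  ],
  grip=20,
)

```text
clock: 1.3
position: [0.3867, 0.1281, 0.2412]
tool_rot: [-0.013, 3.142, 0.001]
ft_force: [1.5, 0.7, 0.4]
gripper_width: 0.0204
gripper_force: 0.0
```

Emit:
play_rows(
  series=[
    [-24,-42,0,0,0,0],
    [-24,-42,0,0,0,0],
    [-24,-42,0,0,0,0],
    [-24,-40,0,0,0,0],
    [-24,-36,0,0,0,0],
    [-15,-26,0,0,0,0],
    [0,0,0,0,0,0],
    [0,0,0,0,0,0],
    [0,0,0,0,0,0],
  ],
)

```text
clock: 2.2
position: [0.5227, -0.0958, 0.241]
tool_rot: [0.014, -3.141, -0.001]
ft_force: [-0.6, 0.3, 0.2]
gripper_width: 0.02
gripper_force: 0.0
```

Next I'll go above the blank's middle and down to 44 mm above its top, with the fingertips 25 mm clear.

Emit:
play_rows(
  series=[
    [-5,-16,0,0,0,0],
    [-6,-16,0,0,0,0],
    [-5,-16,0,0,0,0],
    [0,0,30,0,0,0],
    [0,0,40,0,0,0],
    [0,0,30,0,0,0],
    [0,0,20,0,0,0],
    [0,0,0,0,0,0],
    [0,0,0,0,0,0],
    [0,0,0,0,0,0],
  ],
)

```text
clock: 3.2
position: [0.5403, -0.1443, 0.1227]
tool_rot: [-0.014, 3.139, 0.001]
ft_force: [0.5, -0.5, 1.0]
gripper_width: 0.0202
gripper_force: 0.0
```

Run:
```python
from h import *
s=snap("wrist","w1"); o=bot.observe(); print(o["position"],o["tool_rot"])
```

```text
[ 0.54031459 -0.14447085  0.12274949] [-1.33739904e-02  3.13929440e+00  5.77846839e-04]
```

View pics/w1.png

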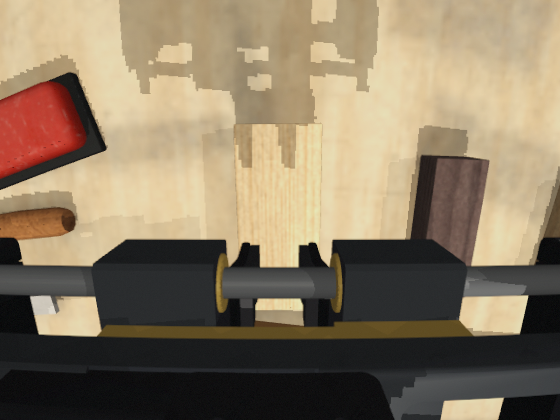

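The wrist view looks from the robot side, with image up pointing to -x. The blank's near-end top corners are at (234,124) and (323,124), and the fingers straddle its centreline. I'll check these against the top-view position, then go down another 44 mm and hold.

Run:
```python
from h import *
s=pickle.load(open("w1.pkl","rb")); print(ray(s,[(234,124),(323,124),(236,235),(321,235)],.035))
```

```text
[[ 0.47022025 -0.17563334  0.035     ]
 [ 0.46962744 -0.11591352  0.035     ]
 [ 0.54830716 -0.17586803  0.035     ]
 [ 0.54769912 -0.11415272  0.035     ]]
```

Emit:
play_rows(
  series=[
    [0,0,15,0,0,0],
    [0,0,15,0,0,0],
    [0,0,12,0,0,0],
    [0,0,0,0,0,0],
    [0,0,0,0,0,0],
    [0,0,0,0,0,0],
    [0,0,0,0,0,0],
    [0,0,0,0,0,0],
    [0,0,0,0,0,0],
    [0,0,0,0,0,0],
    [0,0,0,0,0,0],
    [0,0,0,0,0,0],
  ],
)

```text
clock: 4.45
position: [0.5395, -0.1446, 0.0793]
tool_rot: [-0.013, 3.142, -0.0]
ft_force: [0.6, 1.0, 0.3]
gripper_width: 0.0204
gripper_force: 0.0
```

Emit:
play_rows(
  series=[
    [0,0,0,0,0,0],
    [0,0,0,0,0,0],
    [0,0,0,0,0,0],
    [0,0,0,0,0,0],
    [0,0,0,0,0,0],
    [0,0,0,0,0,0],
    [0,0,0,0,0,0],
    [0,0,0,0,0,0],
    [0,0,0,0,0,0],
    [0,0,0,0,0,0],
    [0,0,0,0,0,0],
    [0,0,0,0,0,0],
  ],
)

```text
clock: 5.65
position: [0.5394, -0.1447, 0.0793]
tool_rot: [0.012, -3.142, 0.0]
ft_force: [-0.2, -1.3, 0.4]
gripper_width: 0.0201
gripper_force: 0.0
```

Emit:
play_rows(
  series=[
    [0,0,-20,0,0,0],
    [25,0,0,0,0,0],
    [35,0,0,0,0,0],
    [30,0,0,0,0,0],
    [15,0,0,0,0,0],
    [0,0,0,0,0,0],
    [0,0,15,0,0,0],
    [0,0,25,0,0,0],
    [0,0,20,0,0,0],
    [0,0,11,0,0,0],
    [0,0,0,0,0,0],
    [0,0,0,0,0,0],
  ],
)

```text
clock: 6.85
position: [0.435, -0.1459, 0.0287]
tool_rot: [-0.012, 3.141, -0.001]
ft_force: [1.2, -0.1, 0.5]
gripper_width: 0.0202
gripper_force: 0.0
```

Emit:
play_rows(
  series=[
    [-8,0,0,0,0,0],
    [-8,0,0,0,0,0],
    [-4,0,0,0,0,0],
    [-3,0,0,0,0,0],
    [-2,0,0,0,0,0],
    [-3,0.6,0,0,0,0.7],
    [-3,0.6,0,0,0,0.7],
    [-3,0.7,0,0,0,0.7],
    [-3,0.7,0,0,0,0.7],
    [-3,0.8,0,0,0,0.7],
    [-3,0.8,0,0,0,0.7],
    [0,0,0,0,0,0],
  ],
)

```text
clock: 8.05
position: [0.4782, -0.1415, 0.0283]
tool_rot: [0.103, 3.139, -0.001]
ft_force: [-0.2, 0.4, 0.0]
gripper_width: 0.0197
gripper_force: 0.0
```

Emit:
play_rows(
  series=[
    [-3,0.8,0,0,0,0.7],
    [-3,0.9,0,0,0,0.7],
    [-2,0.9,0,0,0,0.7],
    [-1,0.9,0,0,0,0.7],
    [0,0,0,0,0,0],
    [0,0,0,0,0,0],
  ],
)

```text
clock: 8.65
position: [0.4871, -0.1388, 0.0284]
tool_rot: [0.179, 3.136, -0.0]
ft_force: [0.2, 0.5, -0.5]
gripper_width: 0.0198
gripper_force: 0.0
```

Run:
```python
from h import *
s=snap("top","t2");w=snap("wrist","w2"); o=bot.observe(); print(o["position"],o["tool_rot"],o["ft_force"])
i=s["img"][155:255,210:350]
cv2.imwrite("pics/c2.png",cv2.resize(i,None,fx=5.6,fy=5.6,interpolation=cv2.INTER_CUBIC))
```

```text
[ 0.48697688 -0.13879612  0.02835471] [ 1.79134965e-01  3.13609895e+00 -9.50724693e-05] [ 0.41068859 -0.42973854 -0.1723342 ]
```

View pics/c2.png

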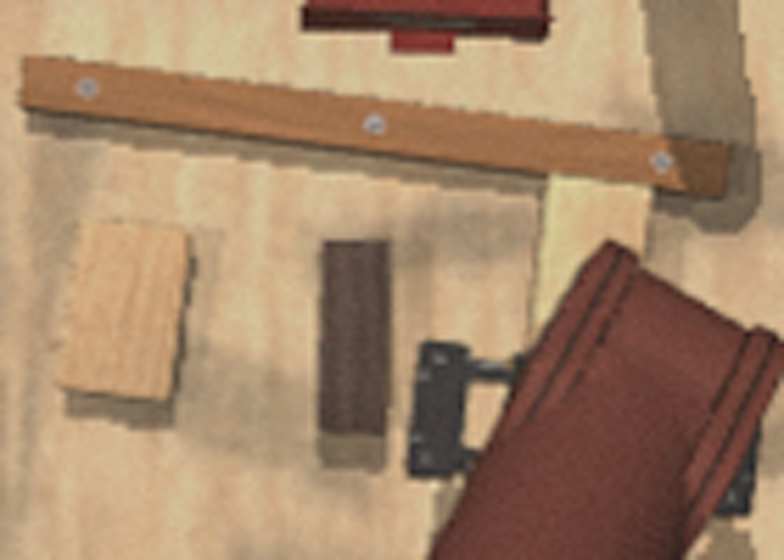

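The blank has turned with the fingers. Its far end, crop (548,174) to (655,186), is parallel to the stop and nearly on it. I'll press on gently and watch the force.

Emit:
play_rows(
  series=[
    [-1,0,0,0,0,0],
    [-1,0,0,0,0,0],
    [-1,0,0,0,0,0],
    [-1,0,0,0,0,0],
    [0,0,0,0,0,0],
    [0,0,0,0,0,0],
  ],
)

```text
clock: 9.35
position: [0.4895, -0.1391, 0.0279]
tool_rot: [-0.18, -3.134, -0.001]
ft_force: [-7.2, 1.6, 4.0]
gripper_width: 0.0198
gripper_force: 3.3
```

Emit:
play_rows(
  series=[
    [-1,0,0,0,0,0],
    [-1,0,0,0,0,0],
    [0,0,0,0,0,0],
    [0,0,0,0,0,0],
  ],
)

```text
clock: 9.75
position: [0.4895, -0.1391, 0.0274]
tool_rot: [-0.18, -3.13, -0.002]
ft_force: [-13.7, 3.1, 9.6]
gripper_width: 0.0201
gripper_force: 6.9
```

The force rose to 14 N with no further travel, so the blank is seated. I'll back away along the push line, lift and check.

Emit:
play_rows(
  series=[
    [3,0,0,0,0,0],
    [4,0,0,0,0,0],
    [8,0,0,0,0,0],
    [15,0,0,0,0,0],
    [10,0,0,0,0,0],
    [0,0,-25,0,0,0],
    [0,0,-40,0,0,0],
    [0,0,-40,0,0,0],
    [0,0,-40,0,0,0],
    [0,0,0,0,0,0],
    [0,0,0,0,0,0],
  ],
)

```text
clock: 10.85
position: [0.4535, -0.1344, 0.1738]
tool_rot: [0.178, 3.134, 0.003]
ft_force: [-0.2, 0.7, -0.5]
gripper_width: 0.0203
gripper_force: 0.0
```

Run:
```python
from h import *
w=snap("wrist","w3"); s=snap("scene","s3"); o=bot.observe(); print(o["position"],o["ft_force"])
i=s["img"][170:270,220:400]
cv2.imwrite("pics/c3.png",cv2.resize(i,None,fx=4.4,fy=4.4,interpolation=cv2.INTER_CUBIC))
```

```text
[ 0.45237309 -0.13454575  0.17240711] [-0.22211694  0.07527822 -0.60803199]
```

View pics/c3.png

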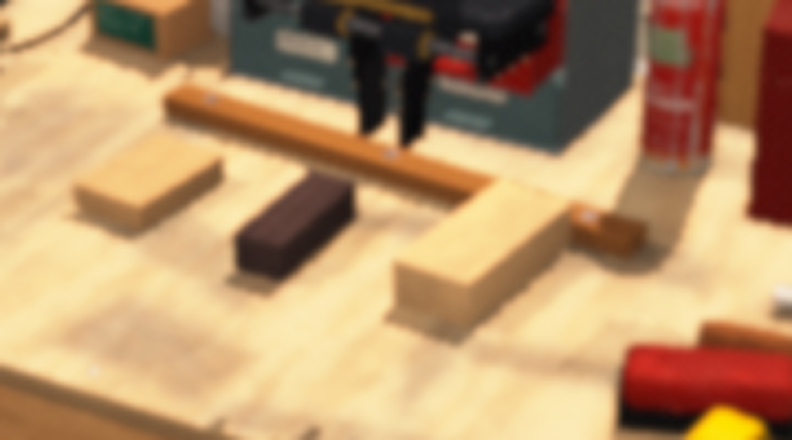

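View pics/w3.png

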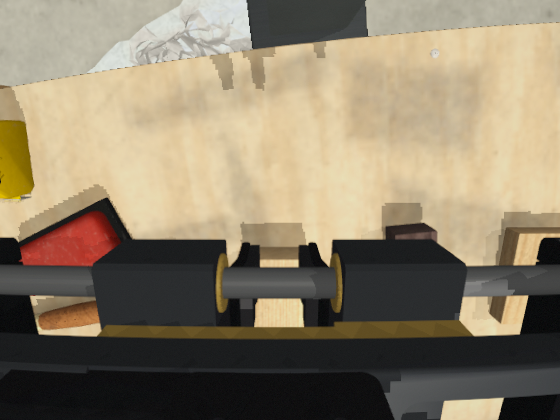

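The scene crop shows the blank flat and square with its far end at the stop, around (480-575,180-215). The other blanks haven't moved. I'll swing the hand aside for one clear top view to measure the result.

Emit:
play_rows(
  series=[
    [0,10,-25,0,0,0],
    [0,30,-25,0,0,0],
    [0,45,0,0,0,0],
    [0,45,0,0,0,0],
    [0,45,0,0,0,0],
    [0,45,0,0,0,0],
    [0,45,0,0,0,0],
    [0,30,0,0,0,0],
    [0,0,0,0,0,0],
    [0,0,0,0,0,0],
  ],
)

```text
clock: 11.95
position: [0.4861, 0.1579, 0.2216]
tool_rot: [-0.178, -3.134, 0.005]
ft_force: [-0.4, -0.8, 0.4]
gripper_width: 0.0201
gripper_force: 0.0
```

Run:
```python
from h import *
s=snap("top","t4"); print(bot.observe()["position"])
i=s["img"][155:255,210:350]
cv2.imwrite("pics/c4.png",cv2.resize(i,None,fx=5.6,fy=5.6,interpolation=cv2.INTER_CUBIC))
```

```text
[0.48629215 0.15694497 0.22195468]
```

View pics/c4.png

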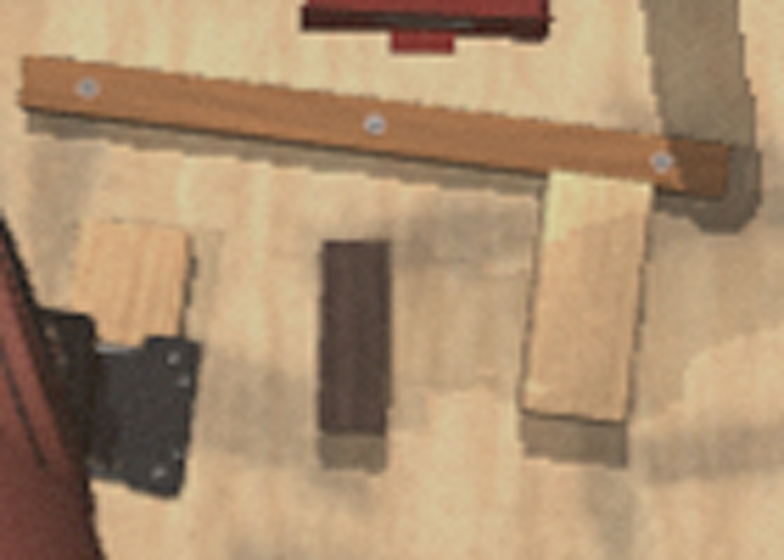

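The clear top view shows the blank's top corners at (551,170), (654,183), (627,422) and (522,410). The other blanks are where they were.

Run:
```python
from h import *
s=pickle.load(open("t4.pkl","rb"))
b=ray(s,crop([(551,170),(654,183),(627,422),(522,410)]),.035)
st=ray(s,crop([(22,108),(727,196)]),.018)
d=(st[1]-st[0])[:2]; d/=np.linalg.norm(d); n=np.array([-d[1],d[0]])
print("corner dist mm",1e3*((b[:,:2]-st[0,:2])@n))
ax=(b[0]+b[1]-b[2]-b[3])[:2]/2
print("len",np.linalg.norm(ax),"angle",np.arctan2(ax@d,ax@n),"lateral",((b[0]+b[1])[:2]/2-st[:,:2].mean(0))@d)
```

```text
corner dist mm [  -0.7789476    -0.79394536 -140.57346928 -141.20819951]
len 0.14010447505995136 angle 0.0011153493997781128 lateral 0.13296289211514847
```

The far end is 0.8 mm from the stop face by this measurement, square to it and 133 mm off the stop's middle, so everything is in tolerance. I'll hand it in.

```bash
python3 -c "
from workcell import bot
print(bot.close_job())"
```

```text
the job is handed in; nothing more can be done
None
```

I pointed at the long blank for about 2 s, then pushed it flush and square against the planing stop (last measured 0.8 mm from the face, 0.001 rad off square), took the hand clear and handed the job in; no verdict came back.

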